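# Push a turned candlestick home in the drilling jig and clamp its foot

### The arm

A 6-joint arm with a two-finger parallel gripper is mounted at the origin on a cart in front of the work surface, level with it; the furniture and walls round the work are solid. World frame = base frame: x ahead of the robot, y to its left, z up, the work surface at z = 0. Lengths are in m, angles in rad, forces in N, time in s.
With the tool pointing down it reaches from about 0.4 to 0.825 m from the base axis. Payload 7 kg.
Tool frame: the origin (TCP) lies on the centre line of the jaws, within the pads' length; the fingertips stand tip_reach ahead of it and the grasp point (between the pads) is the TCP (tip_reach is the distance from the TCP to the fingertips, in m); z points along the fingers, y is the direction in which the jaws open and shut (so a half turn about z gives the same grasp; the last joint's range is limited). The gripper opens to 85 mm and grips with 20 to 120 N. Pads are 22 mm wide; open, the fingers measure 114 mm over their backs; the gripper's body (76 mm by 85 mm) begins 54 mm behind the grasp point. The pads swing forward as they close: fully open they stand 13 mm farther back than shut.
Start: joints at [-0.912, 0.359, 0.012, 0, -1.224, -0.288], TCP at [0.245, -0.629, 0.25] pointing down, gripper open.
Joint ranges: [-3.07, 3.07], [-1.43, 2.12], [-1.02, 1.25], [-3.03, 1.67], [-3.05, -0], [-3.03, 3.03]. Speed limits (rad/s): [2.39, 2.39, 3.01, 3.14, 3.14, 3.14].

### API

Orientations are given as a unit quaternion [w, x, y, z].
In Python, from station import * gives the robot as it stands. The module is installed in compiled form; this text tells all that it offers.
- The arm moves only by the shell command python3 -m crank 'ROWS'. ROWS is JSON, a list of rows, each a list of 7 numbers: the shift along the tool's x, y, z in mm, then the turn, a rotation vector about the tool's x, y, z in degrees, then the opening in per cent of the stroke, from 0 (shut) to 100 (fully open). In form: [[dx, dy, dz, rx, ry, rz, gripper], ...]. A call has 1 to 12 rows; each row is the pose to reach, as a shift and turn from the pose commanded when the call began, along the tool's axes at that moment; what a row does not reach only later rows make up. A row lasts 1/12 s, in which the tool goes at most 41.7 mm and 7.16 degrees, less where a joint would pass 70% of its speed; a pose out of reach is approached as far as the arm can. A call with a gripper value outside its range is refused whole. The fingers move at their own pace and stop on an object; the grip force is fixed at half the most. Time passes only in rows, so rows that repeat a pose let the fingers close. It gives the time, the measured TCP pose, the force and the opening at its end, in the units of the state.
- get_obs(): the state, without advancing time (a new reading comes with each control period).
- snapshot(name): name is "side" or "top" or "wrist"; returns a dict with "image" (480x640x3 uint8, red, green, blue), "fx", "fy", "cx", "cy" (pixels), "eye" and "attitude" of the camera in the world. Camera axes: x right, y up, looking along -z (the intrinsics and any distortion apply to the point x, -y, -z); pixel columns grow to the right and rows downward; lengths in m; the calibration is good to about 2 mm. A picture is of the moment at which its call begins. There is no depth.
- hand_in(): hands the job in, once; it reports no verdict.
The state is a dict: "t": time; "joints": joint angles; "joint_velocities": joint speeds; "tau": joint torques, N m; "eef_pos": TCP position; "eef_rot": TCP orientation; "wrist_force": force on the tool from outside, world axes, zero at the start; "torque": the same for the moment, N m; "opening": opening from 0.0 (shut) to 1.0 (fully open).
Only numpy, scipy, OpenCV 4.12 (cv2) and the standard library are available. Lean on these libraries where they do the work, as an engineer would, in place of code of your own. Each camera call takes 0.05 s, during which the arm holds its last target. There are 200 camera calls.

### The job

The turned candlestick is to be bored for its candle: push it along the bench by its foot, upright, until the foot is fully home in the corner of the drilling jig under the guide hole, then push the cam lever round until the cam clamps the foot tight, and leave it clamped. The stem is freshly waxed: keep off it, only push low on the foot, never lift or tip the candlestick, and leave the other things on the bench where they are.

Things in the scene. Friction and masses are not known exactly. Their poses are not given: they have to be found in the camera images.
- candlestick: Pale turned wooden candlestick, standing loose on the bench, 212 mm tall, 0.18 to 0.38 kg. Its round foot is 76 mm across and straight-sided up to 14 mm, rounded off above to 22 mm. Origin: centre of the underside; z up. Push it low on the foot (8 to 18 mm above the bench); pushed higher up it tips.
- stem: The freshly waxed stem of the candlestick, in one piece with the foot: a cove 60 mm across at 22 mm height narrowing to 26 mm at 40 mm height, then a slim shaft 20 to 33 mm across, ending in a cup 39 mm across from 186 to 212 mm. Origin as the candlestick's. Not to be touched.
- stick_top (a point): Centre of the candlestick's top, 212 mm above its underside.
- jig: Wooden drilling jig fixed to the bench. Origin, on the bench top: where the middle of the foot's underside sits when home. x points to the long fence, y out of the open end, z up. The foot comes in along -y between fence and cam (81 to 83 mm wide there when open). At x = 53, y = 0 mm a steel post on the fence (251 mm high) carries a guide arm 36 mm wide over the origin, underside at 226 mm.
- fence_face (a point): Middle of the fence's face, at x = 38 mm in the jig's frame; the face runs from y = -70 to +95 mm, is 40 mm high, the fence 30 mm thick.
- stop_face (a point): Middle of the end stop's face, at y = -38 mm in the jig's frame; the face runs from x = -82 to +38 mm, is 40 mm high, the stop 32 mm thick.
- guide_hole (a point): Middle of the lower end of the brass guide bush in the arm, 226 mm straight above the jig's origin; the foot is home when stick_top is straight below it.
- cam_lever (a joint): Angle of the cam lever: 0 open, grows as it turns clockwise seen from above, stop at 1.85. At 0 it points 195 degrees counter-clockwise from the jig's x axis. Wooden bar 125 mm long from the pivot, 20 wide, 6 to 26 mm above the bench; friction 0.25 Nm, stays where left. The cam meets a seated foot at about 1.45 and clamps it when pushed on, against rising resistance (to 8 N), to 1.6 or so.
- lever_pivot (a point): Pivot of the cam lever, 16 mm above the bench, at x = -64, y = +11 mm in the jig's frame; the cam turns about it.
- lever_end (a point): Middle of the lever's bar 110 mm from the pivot and 15 mm from its end, at half its height; a good place to push its side.
- cam: The cam: round wooden disc 48 mm across, 20 mm thick, fixed to the lever and set 7 mm off its pivot, so that it presses the foot into the corner as the lever turns. Origin: centre of the disc.
- screw_tin: Open tin of screws, 74 mm across, 54 mm high; leave it alone. Origin: centre of the underside.
- offcut_2: Wooden offcut, 60 x 85 x 24 mm; leave it alone. Origin: centre of the underside.
- tape_measure: Tape measure lying on its side, 67 x 77 x 31 mm; leave it alone. Origin: centre of the underside.

How it is judged:
By the outcome, as a careful person would: the job done as asked, in the order asked, and still so for the second after the job is handed in, with the robot touching nothing.
It also fails if it takes over 72 s, if anything falls off the work surface, if the arm or the gripper's body presses on something with over 40 N, if the wrist force passes 120 N, or if a joint passes its speed limit or range.

## Working session

There is one attempt and no reset: what is moved stays moved. The work goes in short steps, Python scripts to look and compute and a shell command to move; the robot and the scene stay as the last step left them, time stands still between calls to the robot, and variables do not carry over. Pictures are saved under pics/ and viewed, and the job is handed in when it is done.

```bash
mkdir -p pics; cat > h.py <<'E'
from station import *
import numpy as np, cv2
from scipy.spatial.transform import Rotation as R
def rot(q):
    q=np.array(q,float)
    return q if q.shape==(3,3) else R.from_quat(np.r_[q[1:],q[0]]).as_matrix()
def snap(n,f):
    s=snapshot(n); cv2.imwrite('pics/'+f+'.png',s['image'][:,:,::-1]); np.save('pics/'+f+'.npy',s,allow_pickle=True); return s
def load(f): return np.load('pics/'+f+'.npy',allow_pickle=True).item()
def ray(s,u,v,z):
    d=rot(s['attitude'])@np.array([(u-s['cx'])/s['fx'],-(v-s['cy'])/s['fy'],-1]); e=np.array(s['eye'])
    return e+d*(z-e[2])/d[2]
def proj(s,p):
    c=rot(s['attitude']).T@(np.array(p)-s['eye']); return np.array([s['cx']+s['fx']*c[0]/-c[2], s['cy']-s['fy']*c[1]/-c[2]])
def tool(d):  # world vec -> tool axes mm
    return (rot(get_obs()['eef_rot']).T@np.array(d)*1000).round(1)
E
python3 - <<'E'
from h import *
for n in("side","top","wrist"):
    s=snap(n,n+'0'); print(n,{k:v for k,v in s.items() if k!='image'})
print(get_obs())
E
python3 -c "import station;print([x for x in dir(station) if x[0]!='_'])"
```

```text
side {'fx': 502.68815119742266, 'fy': 502.68815119742266, 'cx': 317.5706647313026, 'cy': 233.67034183910746, 'eye': array([ 0.94572951, -0.39980178,  1.01207583]), 'attitude': array([0.91116821, 0.30478081, 0.08995393, 0.2622774 ])}
top {'fx': 477.1328845156727, 'fy': 477.1328845156727, 'cx': 314.594770208822, 'cy': 239.94606002249887, 'eye': array([0.43265735, 0.13452058, 1.22403153]), 'attitude': array([ 0.71459057,  0.0531107 , -0.05413912, -0.69541968])}
wrist {'fx': 345.4662786387953, 'fy': 345.4662786387953, 'cx': 324.0158442080229, 'cy': 237.2036922791809, 'eye': array([ 0.16822858, -0.65825684,  0.37236091]), 'attitude': array([ 0.55753255, -0.09072174, -0.13321388,  0.81435931])}
{'t': 0.15, 'joints': array([-9.11880794e-01,  3.59232534e-01,  1.12584486e-02, -2.74908472e-04,
       -1.22411750e+00, -2.88095804e-01]), 'joint_velocities': array([ 0.00168137, -0.00192394,  0.0032903 ,  0.00111509,  0.00143883,
        0.0012321 ]), 'tau': array([ 8.71097541e-05, -5.83878601e+01,  2.93650371e+01,  6.94057077e+00,
       -4.28495769e-03,  1.34878869e-05]), 'eef_pos': array([ 0.2444546 , -0.62879853,  0.24956393]), 'eef_rot': array([-1.80299831e-04, -1.84303363e-01,  9.82869185e-01,  6.35313451e-04]), 'wrist_force': array([-0.35947632,  0.84534195,  0.38658667]), 'torque': array([ 0.04130785, -0.00140216, -0.05870635]), 'opening': 0.9978499043023936}
['IKError', 'get_obs', 'hand_in', 'snapshot', 'tip_reach']
```

View pics/top0.png

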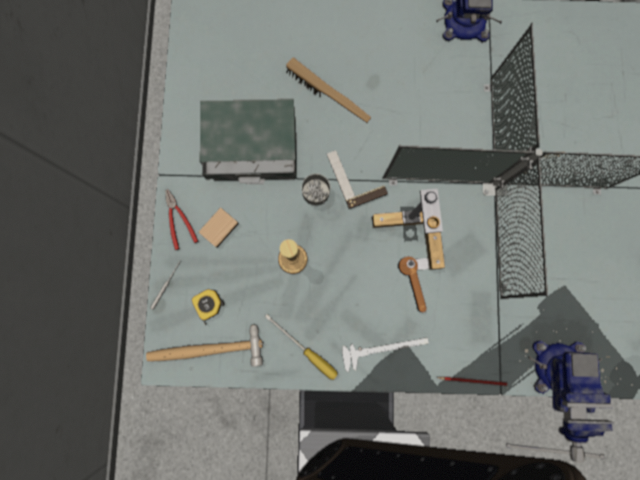

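View pics/side0.png

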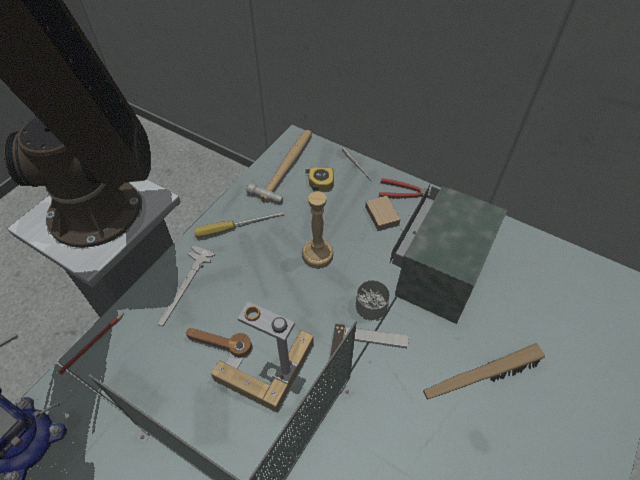

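The top view shows the candlestick foot near (293,260), and the jig near (410,230) with its lever pointing down to (421,305). The side view shows the same layout. I'll enlarge both for closer readings.

```bash
python3 - <<'E'
from h import *
a=load('top0')['image'][170:320,265:465,::-1]; cv2.imwrite('pics/topc.png',cv2.resize(a,None,fx=4,fy=4,interpolation=cv2.INTER_CUBIC))
a=load('side0')['image'][180:420,170:420,::-1]; cv2.imwrite('pics/sidec.png',cv2.resize(a,None,fx=2.5,fy=2.5,interpolation=cv2.INTER_CUBIC))
E
```

```text
(no output)
```

View pics/topc.png

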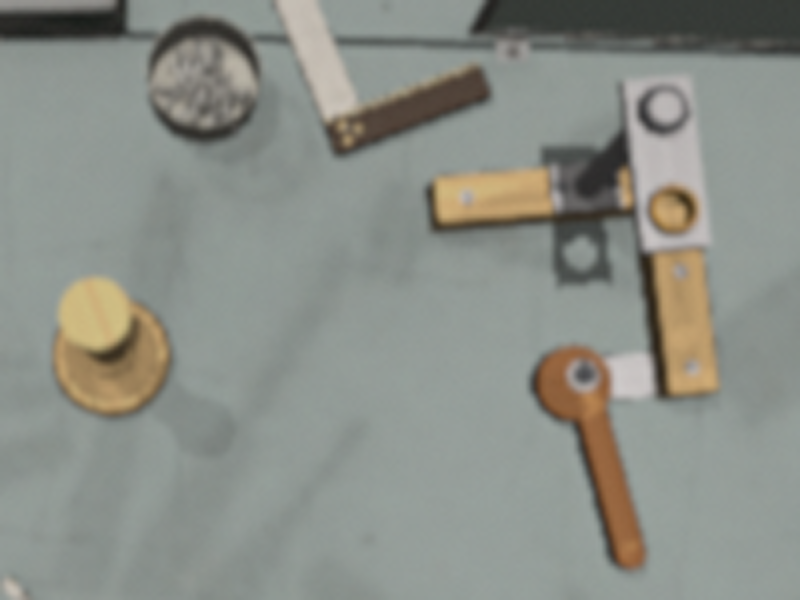

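View pics/sidec.png

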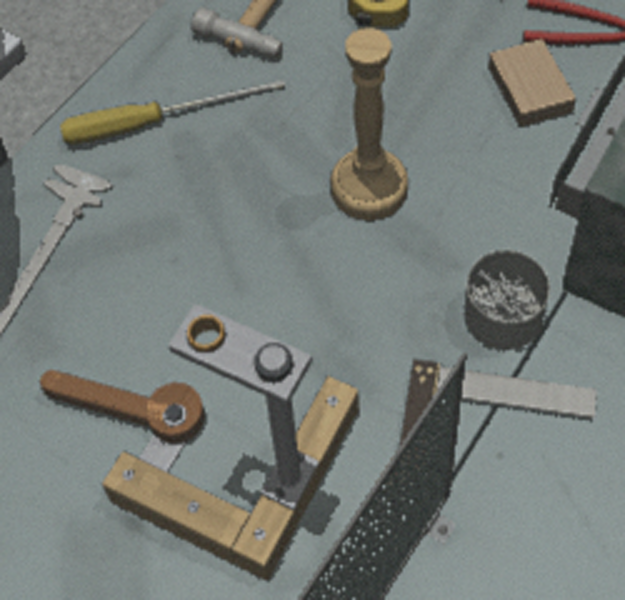

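The crops show:
- **Top:** foot centre (112,357), cup top (96,314), lever pivot (583,373), lever tip (628,555), bush (673,210), fence top face from (432,190) to (715,390).
- **Side:** foot centre (369,183), pivot (174,412), bush (206,333).

```bash
python3 - <<'E'
from h import *
from scipy.optimize import least_squares
t=load('top0'); s=load('side0')
T=lambda x,y,z: ray(t,265+x/4,170+y/4,z).round(4)
S=lambda x,y,z: ray(s,170+x/2.5,180+y/2.5,z).round(4)
print('foot',T(112,357,.011),S(369,187,.014),'top',T(96,314,.212),S(369,40,.212))
print('pivot',T(583,373,.030),S(174,412,.03),'lever end tip',T(632,568,.026),S(43,378,.026))
print('bush',T(673,210,.24),S(206,333,.24))
# jig fit: fence face edge near end (top), stop face etc
obs=[(T,(440,229),(38,95,40)),(T,(432,185),(68,95,40)),(T,(665,397),(-82,-38,40)),(T,(718,388),(-82,-70,40)),
(T,(583,373),(-64,11,30)),(S,(174,412),(-64,11,30)),(S,(124,455),(-82,-38,40)),(S,(105,486),(-82,-70,40)),(S,(357,391),(68,95,40)),(S,(329,378),(38,95,40)),(S,(265,566),(68,-70,40))]
def f(p):
    c,n=np.cos(p[2]),np.sin(p[2]); r=[]
    for F,q,(x,y,z) in obs:
        w=F(*q,z/1000)[:2]; r+=list((w-p[:2])*1000-np.array([c*x-n*y,n*x+c*y]))
    return r
r=least_squares(f,[.5,-.1,0],loss='soft_l1'); print(r.x,np.degrees(r.x[2])); print(np.array(f(r.x)).reshape(-1,2).round(1))
print(tip_reach() if callable(tip_reach) else tip_reach)
for n,p in(('screw tin',T(204,85,.054)),):print(n,p)
E
```

```text
foot [0.5668 0.1891 0.011 ] [0.5748 0.1818 0.014 ] top [0.5675 0.1894 0.212 ] [0.568  0.1942 0.212 ]
pivot [ 0.5627 -0.1081  0.03  ] [ 0.5642 -0.1085  0.03  ] lever end tip [ 0.4423 -0.1389  0.026 ] [ 0.4481 -0.1422  0.026 ]
bush [ 0.6271 -0.113   0.24  ] [ 0.6287 -0.1126  0.24  ]
[ 0.62894926 -0.11331429  0.10528937] 6.032636748503373
[[-6.4 -1.4]
 [-8.1  0.8]
 [-3.4  2.7]
 [-0.3  1.4]
 [-1.4  1. ]
 [ 0.1  0.6]
 [ 5.2 -3.3]
 [ 5.4 -0.1]
 [ 0.2 -3. ]
 [ 3.5 -2.4]
 [ 1.5  0.1]]
0.019
screw tin [0.7359 0.135  0.054 ]
```

```bash
cat >> h.py <<'E'
YAW=np.radians(5.8); J0=np.array([.628,-.113,0]); JX=np.array([np.cos(YAW),np.sin(YAW),0]); JY=np.array([-np.sin(YAW),np.cos(YAW),0])
def J(x,y,z): return J0+JX*x/1000+JY*y/1000+np.array([0,0,z/1000])
def toJ(p): d=(np.array(p)-J0)*1000; return np.array([d@JX,d@JY,d[2]]).round(1)
def goal(p,push,tilt):  # push: horizontal unit; rows for crank
    o=get_obs(); A=rot(o['eef_rot']); z=np.array([0,0,-1])*np.cos(tilt)+push*np.sin(tilt); y=np.cross(z,push); y/=np.linalg.norm(y)
    B=np.c_[np.cross(y,z),y,z]
    print('shift',(A.T@(np.array(p)-o['eef_pos'])*1000).round(1),'rv',np.degrees(R.from_matrix(A.T@B).as_rotvec()).round(2))
E
python3 - <<'E'
from h import *
print(toJ([.568,.19,0])); t=load('top0')
print('offcut corner',ray(t,238,225,.024),'tape',ray(t,224,305,.03))
p=np.array([.559,.285,.30]); goal(p,-JY,np.radians(30))
goal([.38,-.15,.36],-JY,np.radians(30))
E
```

```text
[-29.1 307.5   0. ]
offcut corner [0.64951182 0.33193458 0.024     ] tape [0.44614516 0.35529794 0.03      ]
shift [-624.2  737.8  -49.5] rv [ 19.56  25.65 -72.73]
shift [-299.8  397.3 -109.9] rv [ 19.56  25.65 -72.73]
```

```bash
python3 -m crank '[[-20,30,-110,0,0,0,42],[-60,80,-110,0,0,0,42],[-300,397,-110,19.6,25.6,-72.7,42],[-300,397,-110,19.6,25.6,-72.7,42],[-300,397,-110,19.6,25.6,-72.7,42],[-300,397,-110,19.6,25.6,-72.7,42],[-300,397,-110,19.6,25.6,-72.7,42],[-300,397,-110,19.6,25.6,-72.7,42],[-300,397,-110,19.6,25.6,-72.7,42],[-300,397,-110,19.6,25.6,-72.7,42],[-300,397,-110,19.6,25.6,-72.7,42],[-300,397,-110,19.6,25.6,-72.7,42]]'
python3 - <<'E'
from h import *
goal([.559,.285,.30],-JY,np.radians(30))
E
```

```text
t: 1.15
eef_pos: [0.3668, -0.1962, 0.356]
eef_rot: [-0.154, -0.666, 0.709, -0.173]
wrist_force: [1.4, -1.3, -0.9]
opening: 0.419
shift [-466.6 -163.6 -164.9] rv [ 2.22  3.09 -8.91]
```

```bash
python3 -m crank '[[-467,-164,-165,2.2,3.1,-8.9,42],[-467,-164,-165,2.2,3.1,-8.9,42],[-467,-164,-165,2.2,3.1,-8.9,42],[-467,-164,-165,2.2,3.1,-8.9,42],[-467,-164,-165,2.2,3.1,-8.9,42],[-467,-164,-165,2.2,3.1,-8.9,42],[-467,-164,-165,2.2,3.1,-8.9,42],[-467,-164,-165,2.2,3.1,-8.9,42],[-467,-164,-165,2.2,3.1,-8.9,42],[-467,-164,-165,2.2,3.1,-8.9,42],[-467,-164,-165,2.2,3.1,-8.9,42],[-467,-164,-165,2.2,3.1,-8.9,42]]'
python3 - <<'E'
from h import *
goal([.559,.285,.30],-JY,np.radians(30))
goal([.559,.285,.045],-JY,np.radians(30))
E
```

```text
t: 2.15
eef_pos: [0.5545, 0.2649, 0.3016]
eef_rot: [0.174, 0.715, -0.649, 0.191]
wrist_force: [0.5, -0.3, 0.1]
opening: 0.42
shift [-17.7  -6.4  -8.4] rv [ 0.23  0.08 -0.22]
shift [-144.9   -6.8  212.6] rv [ 0.23  0.08 -0.22]
```

```bash
python3 -m crank '[[0,0,0,0,0,0,42],[0,0,0,0,0,0,42],[-117,0,204,0,0,0,42],[-117,0,204,0,0,0,42],[-117,0,204,0,0,0,42],[-117,0,204,0,0,0,42],[-117,0,204,0,0,0,42],[-117,0,204,0,0,0,42],[-117,0,204,0,0,0,42],[-117,0,204,0,0,0,42]]'
python3 - <<'E'
from h import *
o=get_obs();print(o['eef_pos'],o['joints'].round(2),toJ(o['eef_pos']))
goal([.559,.285,.030],-JY,np.radians(30))
for n in('side','wrist','top'):
    s=snap(n,n+'1')
s=load('side1'); u,v=proj(s,[.565,.25,.02]).astype(int); print(u,v)
a=s['image'][max(0,v-100):v+100,u-130:u+130,::-1]; cv2.imwrite('pics/s1c.png',cv2.resize(a,None,fx=3,fy=3,interpolation=cv2.INTER_CUBIC))
E
```

```text
t: 2.98
eef_pos: [0.5535, 0.2615, 0.0673]
eef_rot: [0.175, 0.715, -0.649, 0.191]
wrist_force: [0.7, -0.1, 2.2]
opening: 0.422
[0.55351657 0.2614926  0.06726712] [ 0.94  0.59 -0.33  0.38 -1.09 -1.1 ] [-36.3 380.1  67.3]
shift [-38.4  -7.8  20.8] rv [ 0.3  -0.03 -0.21]
328 232
```

View pics/s1c.png

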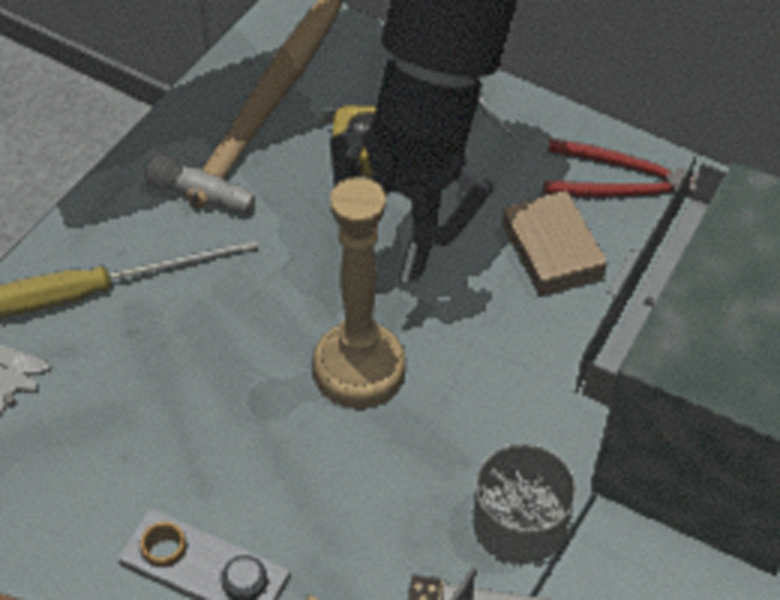

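View pics/wrist1.png

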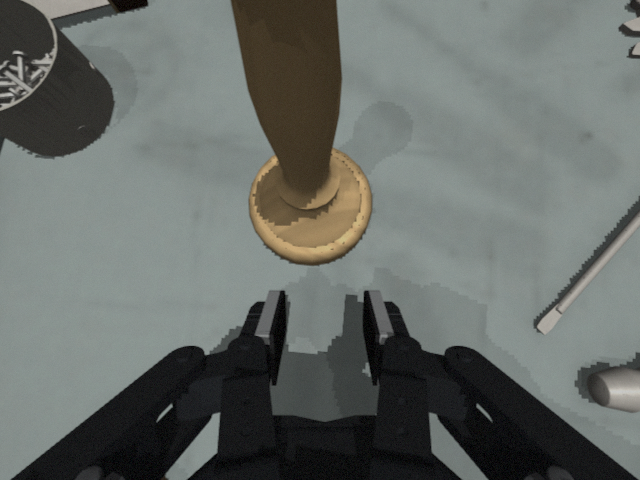

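The wrist view shows the foot centred at (311,208), slightly left of the finger midline at u≈322, so the foot is about 6 mm further along +jx. That agrees with the overhead fix. Next I'll check the tip geometry and work out the pose behind the foot.

```bash
python3 - <<'E'
from h import *
s=load('wrist1'); o=get_obs(); A=rot(o['eef_rot']); p=o['eef_pos']
print('eye in tool',A.T@(s['eye']-p))
for z in(10,15,19):
  for x in(-11,11):
    print(z,x,[proj(s,p+A@np.array([x,y,z])/1000).round() for y in(-18,18)])
print('foot base at', [toJ(ray(s,u,v,.014)) for u,v in((311,205),(250,203),(372,203),(311,264))])
goal(J(-30,371,27),-JY,np.radians(30))
E
```

```text
eye in tool [ 0.08124104  0.00020752 -0.12202479]
10 -11 [array([283., 340.]), array([363., 340.])]
10 11 [array([281., 296.]), array([365., 296.])]
15 -11 [array([284., 333.]), array([362., 333.])]
15 11 [array([282., 290.]), array([364., 290.])]
19 -11 [array([285., 329.]), array([361., 329.])]
19 11 [array([283., 286.]), array([363., 286.])]
foot base at [array([-27.6, 311.5,  14. ]), array([  9.5, 310. ,  14. ]), array([-64.8, 310.4,  14. ]), array([-27.7, 347.5,  14. ])]
shift [-11.6  -4.6  42.7] rv [ 0.05  0.25 -0.32]
```

```bash
python3 -m crank '[[-12,-6,43,0,0,0,42],[-12,-6,43,0,0,0,42],[-12,-6,43,0,0,0,42],[-12,-6,43,0,0,0,42]]'
python3 - <<'E'
from h import *
o=get_obs();A=rot(o['eef_rot']);p=o['eef_pos'];print(p,toJ(p),o['wrist_force'])
s=snap('side','side2'); 
for z in(13,19):print([proj(s,p+A@np.array([x,18,z])/1000).round(1) for x in(-11,11)],[toJ(p+A@np.array([x,18,z])/1000) for x in(-11,11)])
u,v=proj(s,[.565,.22,.02]).astype(int); print(u-64,v-48)
a=s['image'][v-48:v+48,u-64:u+64,::-1]; cv2.imwrite('pics/s2c.png',cv2.resize(a,None,fx=6,fy=6,interpolation=cv2.INTER_CUBIC))
goal(J(-28,371,22),-JY,np.radians(30))
E
```

```text
t: 3.47
eef_pos: [0.5616, 0.253, 0.0259]
eef_rot: [0.173, 0.715, -0.65, 0.191]
wrist_force: [0.4, 0.3, 0.6]
opening: 0.421
[0.56156497 0.25299625 0.02588133] [-29.1 370.8  25.9] [0.44688949 0.34260154 0.59450507]
[array([322.4, 230.3]), array([319. , 233.1])] [array([-47.1, 374. ,   9.1]), array([-47.2, 354.9,  20.1])]
[array([321.8, 232.4]), array([318.4, 235.2])] [array([-47.1, 371. ,   3.9]), array([-47.2, 351.9,  14.9])]
258 192
shift [-1.8 -0.9  3.7] rv [ 0.08  0.19 -0.29]
```

View pics/s2c.png

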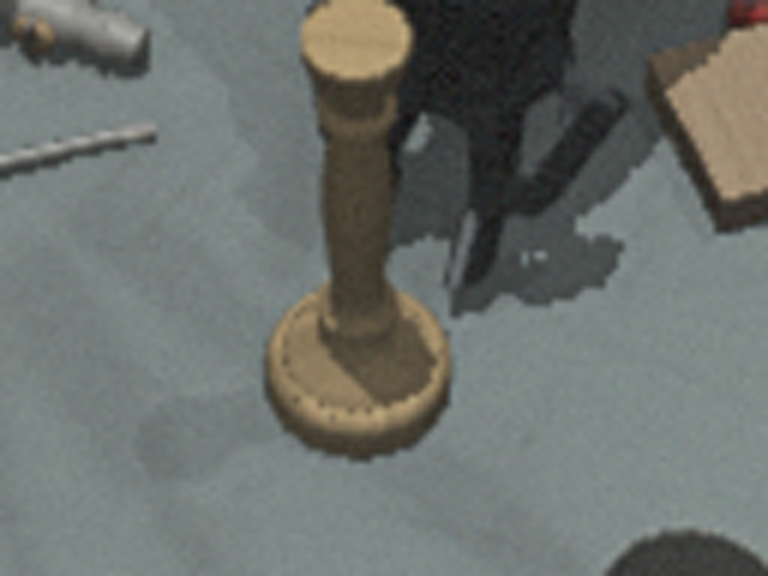

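```bash
python3 - <<'E'
from h import *
o=get_obs();A=rot(o['eef_rot']);p=o['eef_pos'];s=load('side2')
for z in(13,16,19,22):print(z,[proj(s,p+A@np.array([x,y,z])/1000).round(1) for y in(-18,) for x in(-11,11)])
E
python3 -m crank '[[-1,0,1.7,0,0,0,42],[-1.5,0,2.6,0,0,0,42],[-1.5,0,2.6,0,0,0,42],[-1.5,0,2.6,0,0,0,42]]'
```

```text
13 [array([335.5, 235.3]), array([332.2, 238.1])]
16 [array([335.2, 236.3]), array([332. , 239.2])]
19 [array([334.9, 237.4]), array([331.7, 240.3])]
22 [array([334.6, 238.4]), array([331.4, 241.3])]
t: 3.85
eef_pos: [0.5609, 0.2526, 0.0213]
eef_rot: [0.174, 0.715, -0.65, 0.191]
wrist_force: [-0.2, 0.4, 0.7]
opening: 0.419
```

```bash
python3 -m crank '[[4.8,-1,1.6,0,0,0,42],[9.2,-1,4.1,0,0,0,42],[14.4,-2,7.1,0,0,0,42],[21.3,-3,11.1,0,0,0,42],[28.2,-4.3,15.1,0,0,0,42],[35.1,-5.4,19.1,0,0,0,42],[42.1,-6.5,23.1,0,0,0,42],[49,-7.6,27.1,0,0,0,42],[55.9,-8.6,31.1,0,0,0,42],[62.9,-9.7,35.1,0,0,0,42],[69.8,-10.8,39.1,0,0,0,42]]'
python3 - <<'E'
from h import *
o=get_obs();print(toJ(o['eef_pos']));snap('wrist','w3')
E
```

```text
t: 4.77
eef_pos: [0.5794, 0.1728, 0.0218]
eef_rot: [0.174, 0.715, -0.65, 0.191]
wrist_force: [-0.5, 1.4, 1.2]
opening: 0.417
[-19.5 289.3  21.8]
```

View pics/w3.png

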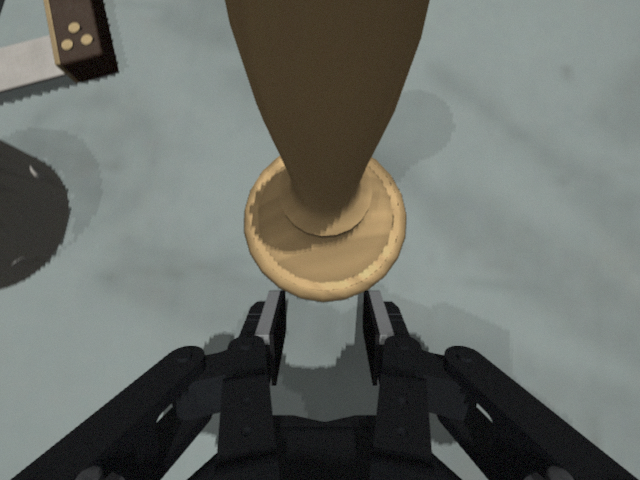

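Both tips sit evenly on the foot: it is centred at u≈325 and fingertips are at v≈293. I'll keep pushing.

```bash
python3 -m crank '[[7,-1,4,0,0,0,42],[14.7,-2.2,8.5,0,0,0,42],[22.5,-3.4,13,0,0,0,42],[30.3,-4.6,17.5,0,0,0,42],[38.1,-5.8,22,0,0,0,42],[45.9,-7,26.5,0,0,0,42],[53.7,-8.2,31,0,0,0,42],[61.5,-9.4,35.5,0,0,0,42],[69.3,-10.6,40,0,0,0,42],[77.1,-11.8,44.5,0,0,0,42],[82,-12.5,47.3,0,0,0,42]]'
python3 - <<'E'
from h import *
o=get_obs();print(toJ(o['eef_pos']));snap('wrist','w4')
a=snap('top','t4')['image'][170:320,265:465,::-1]; cv2.imwrite('pics/t4c.png',cv2.resize(a,None,fx=4,fy=4,interpolation=cv2.INTER_CUBIC))
E
```

```text
t: 5.73
eef_pos: [0.6008, 0.0794, 0.0216]
eef_rot: [0.174, 0.715, -0.65, 0.191]
wrist_force: [-0.6, 1.4, 0.8]
opening: 0.418
[ -7.6 194.1  21.6]
```

View pics/w4.png

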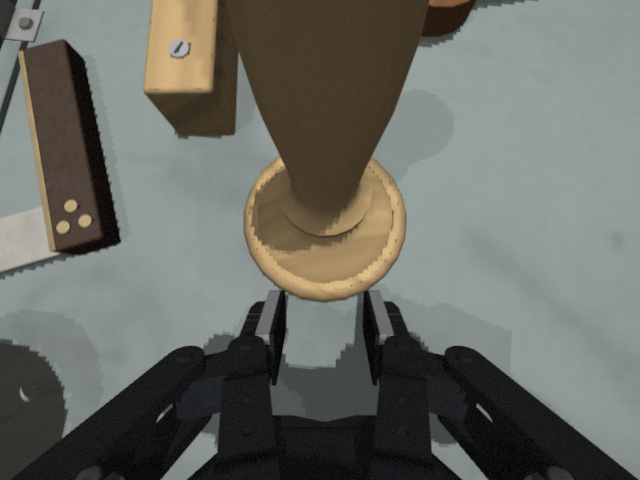

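View pics/t4c.png

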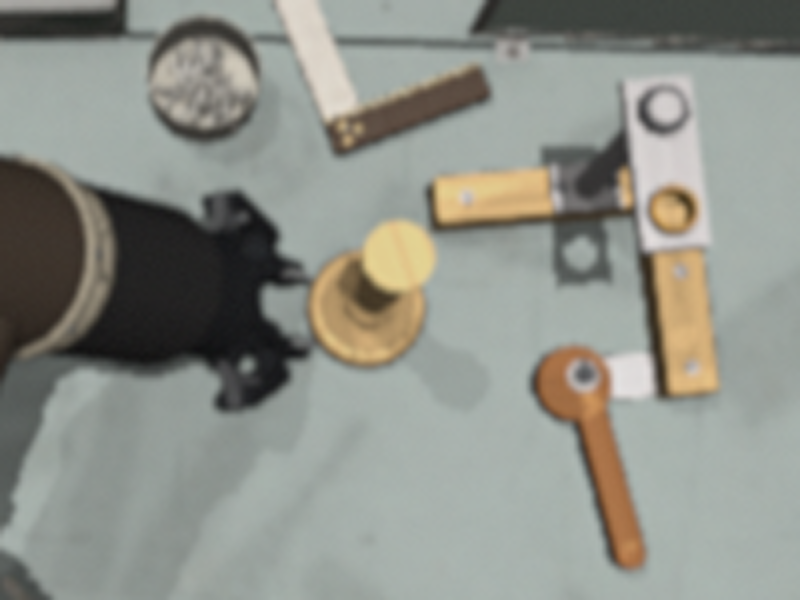

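```bash
python3 - <<'E'
from h import *
s=load('w4'); print('fence corners',toJ(ray(s,214,93,.04)),toJ(ray(s,145,93,.04)),'along inner edge',toJ(ray(s,218,5,.04)))
print('foot L/R/bottom',[toJ(ray(s,u,v,.014)) for u,v in((245,222),(406,222),(327,301))])
t=load('t4'); print('top foot',toJ(ray(t,265+366/4,170+308/4,.012)),'cup',toJ(ray(t,265+399/4,170+257/4,.212)))
E
```

```text
fence corners [37.5 97.7 40. ] [66.1 97.6 40. ] along inner edge [38.2 54.6 40. ]
foot L/R/bottom [array([ 28.6, 146.5,  14. ]), array([-45.7, 147. ,  14. ]), array([ -9. , 182.6,  14. ])]
top foot [-10.9 142.2  12. ] cup [-10.8 142.5 212. ]
```

```bash
python3 -m crank '[[6.9,-1,4,0,0,0,42],[13.8,-2,8,0,0,0,42],[20.7,-3.2,12,0,0,0,42],[27.7,-4.5,16,0,0,0,42],[34.6,-5.5,20,0,0,0,42],[41.5,-6,24,0,0,0,42],[48.4,-6,28,0,0,0,42],[55.4,-6,32,0,0,0,42],[60,-6,34.7,0,0,0,42]]'
python3 - <<'E'
from h import *
o=get_obs();print(toJ(o['eef_pos']));snap('wrist','w5')
s=snap('side','s5');u,v=proj(s,J(0,110,40)).astype(int);print(u-80,v-60)
a=s['image'][v-60:v+60,u-80:u+80,::-1]; cv2.imwrite('pics/s5c.png',cv2.resize(a,None,fx=5,fy=5,interpolation=cv2.INTER_CUBIC))
E
```

```text
t: 6.58
eef_pos: [0.6132, 0.0111, 0.0215]
eef_rot: [0.174, 0.715, -0.65, 0.191]
wrist_force: [-0.3, 1.5, 0.1]
opening: 0.418
[ -2.2 124.9  21.5]
208 256
```

View pics/w5.png

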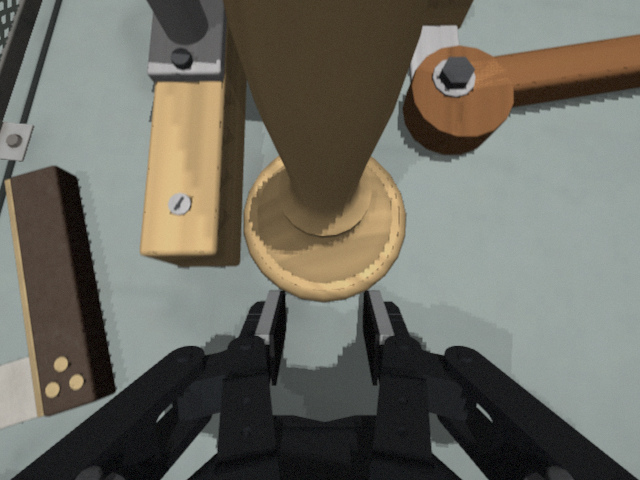

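View pics/s5c.png

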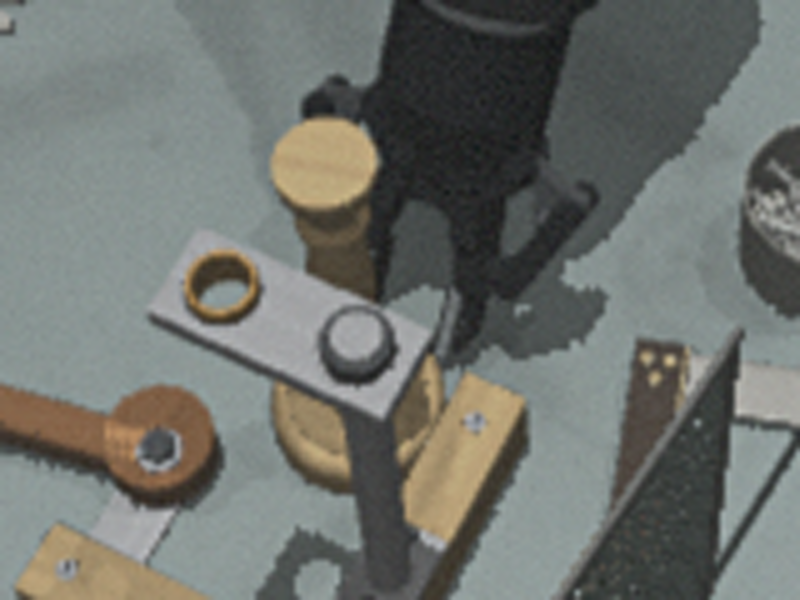

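```bash
python3 - <<'E'
from h import *
o=get_obs();A=rot(o['eef_rot']);p=o['eef_pos'];s=load('s5');w=load('w5')
for y in(-30,-40,-50,-60):
  for z in(-10,-20,-30,-40,-50): 
    q=p+A@np.array([0,y,z])/1000; print(y,z,'h',round(q[2]*1000),'crop',((proj(s,q)-[208,256])*5).round(),'wrist',proj(w,q).round())
E
```

```text
-30 -10 h 30 crop [479. 302.] wrist [247. 343.]
-30 -20 h 39 crop [484. 284.] wrist [241. 360.]
-30 -30 h 47 crop [489. 265.] wrist [234. 380.]
-30 -40 h 56 crop [494. 246.] wrist [226. 404.]
-30 -50 h 65 crop [499. 227.] wrist [217. 432.]
-40 -10 h 30 crop [500. 312.] wrist [221. 343.]
-40 -20 h 39 crop [505. 293.] wrist [213. 360.]
-40 -30 h 47 crop [510. 274.] wrist [204. 380.]
-40 -40 h 56 crop [515. 255.] wrist [193. 403.]
-40 -50 h 65 crop [520. 236.] wrist [180. 432.]
-50 -10 h 30 crop [520. 321.] wrist [195. 343.]
-50 -20 h 39 crop [525. 302.] wrist [186. 360.]
-50 -30 h 47 crop [530. 283.] wrist [174. 380.]
-50 -40 h 56 crop [535. 265.] wrist [160. 403.]
-50 -50 h 65 crop [541. 245.] wrist [144. 432.]
-60 -10 h 30 crop [541. 330.] wrist [169. 343.]
-60 -20 h 39 crop [546. 312.] wrist [158. 360.]
-60 -30 h 47 crop [551. 293.] wrist [144. 380.]
-60 -40 h 56 crop [556. 274.] wrist [127. 403.]
-60 -50 h 65 crop [561. 255.] wrist [108. 432.]
```

The knuckle links beside the fingers would meet the 40 mm fence at this opening. I'll back off, shut the fingers so the links fit inside the channel, and feel for height again.

```bash
python3 -m crank '[[-13,0,-7.5,0,0,0,42],[-13,0,-7.5,0,0,0,42],[-9,2,-14.4,0,0,0,0],[-9,2,-14.4,0,0,0,0],[-9,2,-14.4,0,0,0,0],[-9,2,-14.4,0,0,0,0],[-9,2,-14.4,0,0,0,0],[-9,2,-14.4,0,0,0,0]]'
python3 - <<'E'
from h import *
o=get_obs();print(toJ(o['eef_pos']));snap('wrist','w6')
A=rot(o['eef_rot']);p=o['eef_pos']
s=snap('side','s6');u,v=proj(s,J(0,110,40)).astype(int);print(u-80,v-60)
a=s['image'][v-60:v+60,u-80:u+80,::-1]; cv2.imwrite('pics/s6c.png',cv2.resize(a,None,fx=5,fy=5,interpolation=cv2.INTER_CUBIC))
w=load('w6')
for z in(15,19,23,27): print(z,[[proj(w,p+A@np.array([x,y,z])/1000).round() for y in(-14,14)] for x in(-11,11)], ((proj(s,p+A@np.array([11,-14,z])/1000)-[u-80,v-60])*5).round())
E
```

```text
t: 7.35
eef_pos: [0.6098, 0.0267, 0.0294]
eef_rot: [0.174, 0.715, -0.65, 0.191]
wrist_force: [0.1, -0.5, -0.1]
opening: 0.002
[ -4.  140.8  29.4]
208 256
15 [[array([294., 331.]), array([354., 331.])], [array([293., 288.]), array([356., 288.])]] [438. 306.]
19 [[array([295., 326.]), array([354., 326.])], [array([293., 284.]), array([355., 284.])]] [436. 313.]
23 [[array([295., 322.]), array([353., 322.])], [array([294., 281.]), array([354., 281.])]] [434. 320.]
27 [[array([296., 317.]), array([352., 317.])], [array([295., 277.]), array([354., 277.])]] [432. 328.]
```

View pics/w6.png

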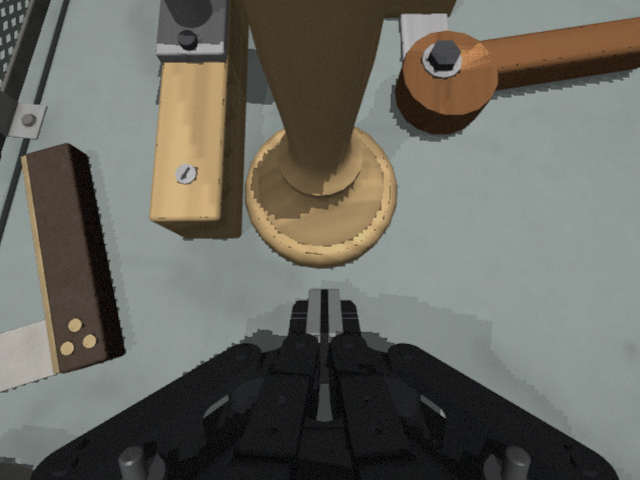

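View pics/s6c.png

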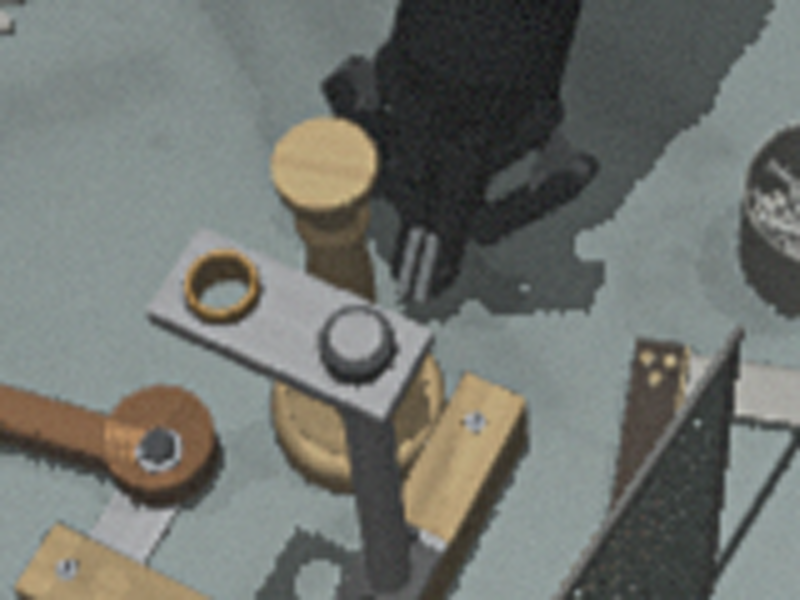

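Shut, the links are narrower, and offsetting the hand 6 mm away from the fence clears it. The flat 29 mm front still covers the foot's axis.

```bash
python3 -m crank '[[-1.5,3,2.6,0,0,0,0],[-3,5.5,5.2,0,0,0,0],[1,5.5,7.5,0,0,0,0],[5,5.5,9.8,0,0,0,0],[9,5.5,12.1,0,0,0,0],[13.5,5.5,14.7,0,0,0,0],[18.7,5.5,17.7,0,0,0,0],[23.9,5.5,20.7,0,0,0,0],[29.1,5.5,23.7,0,0,0,0],[34.3,5.5,26.7,0,0,0,0],[39.5,5.5,29.7,0,0,0,0]]'
python3 - <<'E'
from h import *
o=get_obs();print(toJ(o['eef_pos']));snap('wrist','w7')
s=snap('side','s7');u,v=208,256
a=s['image'][v:v+120,u:u+160,::-1]; cv2.imwrite('pics/s7c.png',cv2.resize(a,None,fx=5,fy=5,interpolation=cv2.INTER_CUBIC))
E
```

```text
t: 8.37
eef_pos: [0.6091, -0.0232, 0.0234]
eef_rot: [0.174, 0.715, -0.65, 0.191]
wrist_force: [-0.1, 1.3, -1.5]
opening: -0.001
[-9.7 91.3 23.4]
```

View pics/w7.png

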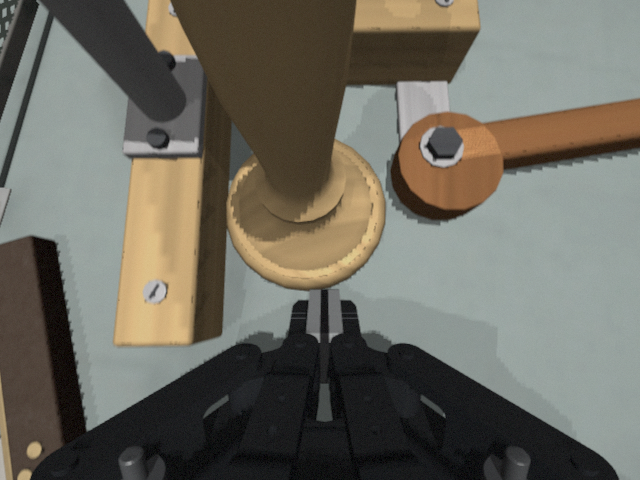

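View pics/s7c.png

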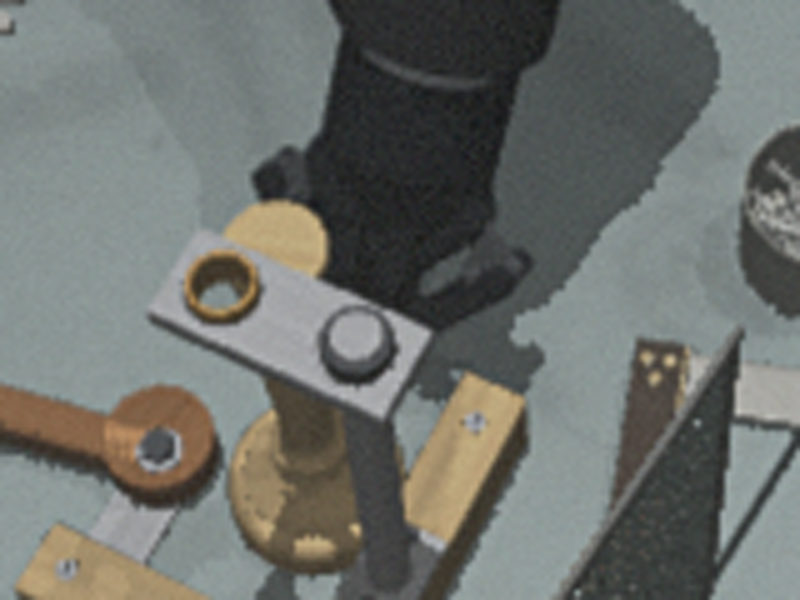

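The foot is in the channel between fence and cam, with its top nearing the guide arm and the links clear of the fence. On to the stop.

```bash
python3 -m crank '[[4.3,0,2.5,0,0,0,0],[8.7,0,5,0,0,0,0],[13,0,7.5,0,0,0,0],[17.3,0,10,0,0,0,0],[20.8,0,12,0,0,0,0],[23.4,0,13.5,0,0,0,0]]'
python3 -m crank '[[1.7,0,1,0,0,0,0],[3,0,1.7,0,0,0,0],[4.3,0,2.5,0,0,0,0],[5.2,0,3,0,0,0,0]]'
python3 - <<'E'
from h import *
o=get_obs();print(toJ(o['eef_pos']));snap('wrist','w8')
s=snap('side','s8');u,v=208,256
a=s['image'][v:v+120,u:u+160,::-1]; cv2.imwrite('pics/s8c.png',cv2.resize(a,None,fx=5,fy=5,interpolation=cv2.INTER_CUBIC))
E
```

```text
t: 8.97
eef_pos: [0.6117, -0.0498, 0.0234]
eef_rot: [0.174, 0.715, -0.65, 0.191]
wrist_force: [-0.4, 2.3, 0.7]
opening: -0.003
t: 9.3
eef_pos: [0.6123, -0.0553, 0.0234]
eef_rot: [0.174, 0.715, -0.65, 0.191]
wrist_force: [-0.7, 2.3, 0.6]
opening: 0.001
[-9.8 59.  23.4]
```

View pics/w8.png

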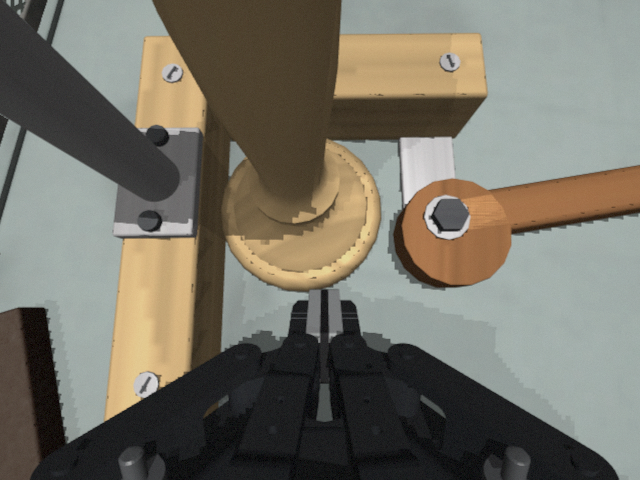

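View pics/s8c.png

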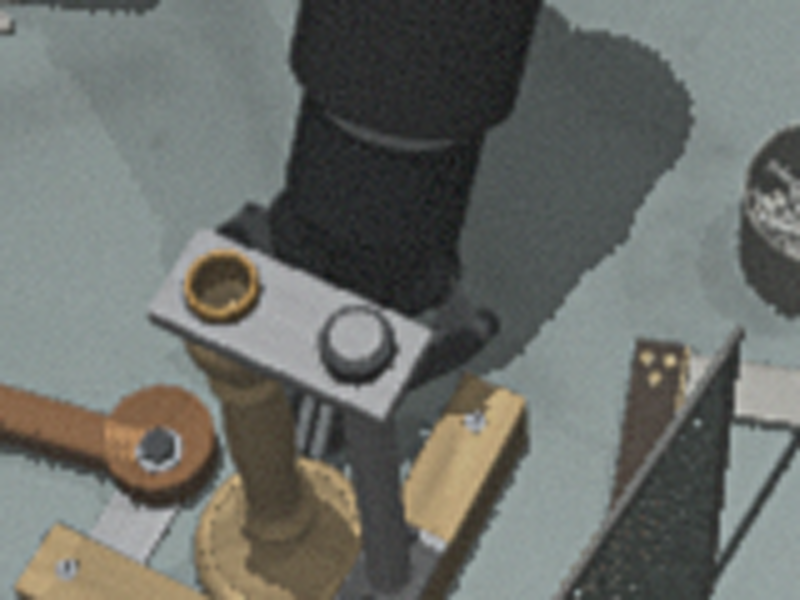

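```bash
python3 -m crank '[[1.7,0,1,0,0,0,0],[3,0,1.7,0,0,0,0],[3.5,0,2,0,0,0,0]]'
python3 -m crank '[[0.9,0,0.5,0,0,0,0],[1.3,0,0.8,0,0,0,0],[1.3,0,0.8,0,0,0,0]]'
python3 -m crank '[[0.9,0,0.5,0,0,0,0],[1.3,0,0.8,0,0,0,0],[1.3,0,0.8,0,0,0,0]]'
```

```text
t: 9.65
eef_pos: [0.6128, -0.0591, 0.0233]
eef_rot: [0.174, 0.715, -0.65, 0.191]
wrist_force: [-2.5, 5.3, 1.7]
opening: -0.005
t: 9.9
eef_pos: [0.6132, -0.0595, 0.0233]
eef_rot: [0.173, 0.716, -0.649, 0.191]
wrist_force: [-5.2, 10.0, 4.4]
opening: 0.001
t: 10.15
eef_pos: [0.6135, -0.0598, 0.0232]
eef_rot: [0.172, 0.716, -0.649, 0.19]
wrist_force: [-9.3, 18.7, 6.1]
opening: 0.001
```

The force rises steeply at about TCP y −59.5 mm, so the foot is against the stop. I'll check with pictures.

```bash
python3 - <<'E'
from h import *
o=get_obs();print(toJ(o['eef_pos']));w=snap('wrist','w9')
s=snap('side','s9');u,v=208,256
a=s['image'][v:v+120,u:u+160,::-1]; b=w['image'][120:320,180:440,::-1]
a=cv2.resize(a,(400,300),interpolation=cv2.INTER_CUBIC); b=cv2.resize(b,(390,300),interpolation=cv2.INTER_CUBIC); cv2.imwrite('pics/s9c.png',np.hstack([a,b]))
for q in (J(0,0,226),J(0,0,212)): print('side crop px',((proj(s,q)-[u,v])*2.5).round(1))
E
```

```text
[-9.1 54.4 23.2]
side crop px [112.  152.5]
side crop px [114.1 161.8]
```

View pics/s9c.png

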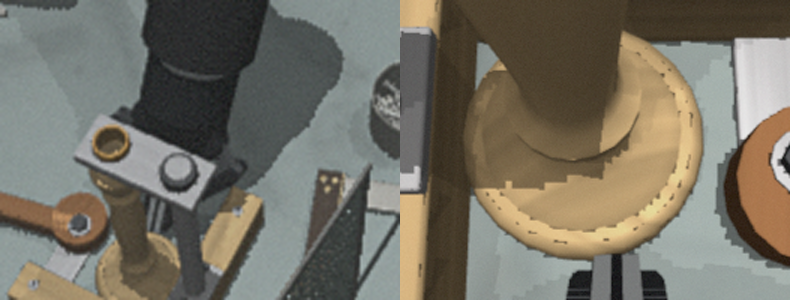

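The wrist crop shows the foot touching both fence (left edge) and stop (top edge), and in the side view the stick top sits under the bush. Now I'll withdraw and head for the lever.

```bash
python3 -m crank '[[-17,0,-10,0,0,0,0],[-40,0,-23,0,0,0,0],[-65,0,-38,0,0,0,0],[-65,0,-38,0,0,0,0],[75,0,-280,0,0,0,0],[75,0,-280,0,0,0,0],[75,0,-280,0,0,0,0],[75,0,-280,0,0,0,0],[75,0,-280,0,0,0,0],[75,0,-280,0,0,0,0],[75,0,-280,0,0,0,0],[75,0,-280,0,0,0,0]]'
cat >> h.py <<'E'
PIV=np.array([.5635,-.1083,0])
def P(phi_world_deg,r=.108,d=.027,z=.03):
    a=np.radians(phi_world_deg); u=np.array([np.cos(a),np.sin(a),0]); t=np.array([np.sin(a),-np.cos(a),0])
    return PIV+r*u-d*t+np.array([0,0,z])
def hd(deg): a=np.radians(deg); return np.array([np.cos(a),np.sin(a),0.])
E
python3 - <<'E'
from h import *
o=get_obs();print(o['eef_pos'],toJ(o['eef_pos'])); s=snap('top','t10')
a=s['image'][170:320,330:530,::-1]; cv2.imwrite('pics/t10c.png',cv2.resize(a,None,fx=4,fy=4,interpolation=cv2.INTER_CUBIC))
goal([.45,0,.33],hd(-115),0); goal(P(201,d=.042,z=.12),hd(-115),0); print(P(201,d=.042))
E
```

```text
t: 11.25
eef_pos: [0.608, 0.0123, 0.3105]
eef_rot: [0.17, 0.715, -0.651, 0.193]
wrist_force: [0.5, 0.6, 0.7]
opening: 0.0
[0.60799942 0.01230758 0.31053981] [ -7.2 126.7 310.5]
shift [  9.2 157.3 -22. ] rv [ -8.16 -29.    29.69]
shift [ 68.1 148.3 253.7] rv [ -8.16 -29.    29.69]
[ 0.47772477 -0.18621412  0.03      ]
```

View pics/t10c.png

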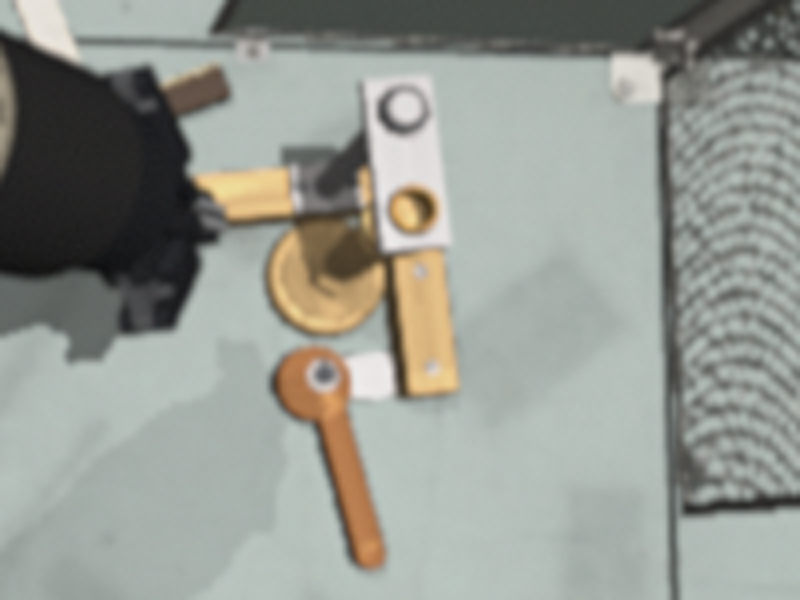

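```bash
python3 -m crank '[[9,157,-22,-8.2,-29,29.7,0],[9,157,-22,-8.2,-29,29.7,0],[9,157,-22,-8.2,-29,29.7,0],[9,157,-22,-8.2,-29,29.7,0],[9,157,-22,-8.2,-29,29.7,0],[9,157,-22,-8.2,-29,29.7,0],[68,148,254,-8.2,-29,29.7,0],[68,148,254,-8.2,-29,29.7,0],[68,148,254,-8.2,-29,29.7,0],[68,148,254,-8.2,-29,29.7,0],[68,148,254,-8.2,-29,29.7,0],[68,148,254,-8.2,-29,29.7,0]]'
python3 -m crank '[[0,0,0,0,0,0,0],[0,0,0,0,0,0,0]]'
python3 - <<'E'
from h import *
snap('wrist','w11'); goal(P(201,d=.042,z=.031),hd(-115),0)
w=load('w11')
for r in(.11,.125):print(proj(w,P(201,r=r,d=0,z=.026)),proj(w,P(196,r=r,d=0,z=.026)))
E
```

```text
t: 12.3
eef_pos: [0.4718, -0.1671, 0.1392]
eef_rot: [-0.004, -0.537, 0.844, 0.001]
wrist_force: [1.1, 0.3, -0.3]
opening: -0.002
t: 12.47
eef_pos: [0.4707, -0.167, 0.1384]
eef_rot: [-0.006, -0.536, 0.844, 0.002]
wrist_force: [1.6, -0.1, -0.8]
opening: -0.001
shift [ 15.  -14.4 109.2] rv [ 0.43 -0.38 -0.11]
[345.85117392 258.90036618] [354.62289699 267.5883497 ]
[360.45622449 244.92195053] [370.39527926 255.04927546]
```

View pics/w11.png

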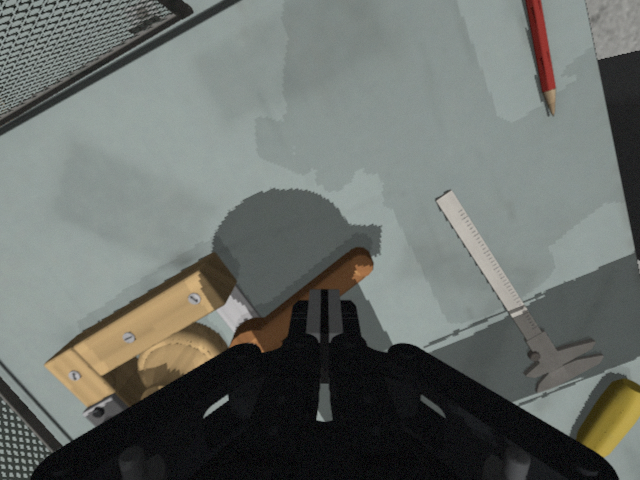

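```bash
python3 -m crank '[[15,-14,0,0,0,0,0],[15,-14,0,0,0,0,0],[15,-14,60,0,0,0,0],[15,-14,109,0,0,0,0],[15,-14,109,0,0,0,0],[15,-14,109,0,0,0,0],[15,-14,109,0,0,0,0]]'
python3 - <<'E'
from h import *
o=get_obs();print(o['eef_pos']); snap('wrist','w12'); A=rot(o['eef_rot'])
for phi in range(195,95,-8): print(phi,(A.T@(P(phi,z=.031)-o['eef_pos'])*1000).round(1))
E
```

```text
t: 13.1
eef_pos: [0.4789, -0.1846, 0.0328]
eef_rot: [-0.004, -0.538, 0.843, 0.001]
wrist_force: [-0.3, 0.7, 0.5]
opening: 0.002
[ 0.47886628 -0.18458845  0.03275933]
195 [-14.8  20.9   1.8]
187 [-24.8  32.8   1.8]
179 [-36.4  43.2   1.8]
171 [-49.3  51.8   1.8]
163 [-63.2  58.6   1.7]
155 [-78.   63.4   1.7]
147 [-93.3  66.1   1.6]
139 [-108.8   66.6    1.5]
131 [-124.3   65.     1.4]
123 [-139.3   61.2    1.3]
115 [-153.7   55.4    1.2]
107 [-167.2   47.6    1. ]
99 [-179.4   38.     0.9]
```

View pics/w12.png

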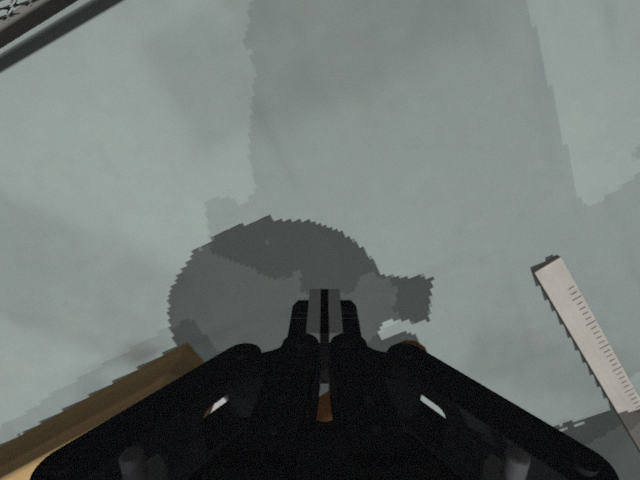

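```bash
python3 -m crank '[[-7,10,1,0,0,0,0],[-14.8,21,1,0,0,0,0],[-20,27,1,0,0,0,0],[-25,33,1,0,0,0,0],[-30.5,38,1,0,0,0,0],[-36.4,43,1,0,0,0,0],[-43,47.5,1,0,0,0,0],[-49,52,1,0,0,0,0],[-56,55.5,1,0,0,0,0],[-63,58.5,1,0,0,0,0],[-70.5,61,1,0,0,0,0],[-78,63.4,1,0,0,0,0]]'
python3 - <<'E'
from h import *
o=get_obs();print(o['eef_pos']); s=snap('top','t13'); A=rot(o['eef_rot'])
a=s['image'][170:320,330:530,::-1]; cv2.imwrite('pics/t13c.png',cv2.resize(a,None,fx=4,fy=4,interpolation=cv2.INTER_CUBIC))
for phi in range(155,95,-4): print(phi,(A.T@(P(phi,z=.031)-o['eef_pos'])*1000).round(1))
E
```

```text
t: 14.15
eef_pos: [0.4541, -0.0871, 0.031]
eef_rot: [-0.004, -0.537, 0.843, 0.001]
wrist_force: [1.2, -3.0, 0.2]
opening: 0.0
[ 0.45406519 -0.08712363  0.03100661]
155 [-0.1 -0.1  0. ]
151 [-7.7  1.5 -0. ]
147 [-15.4   2.6  -0.1]
143 [-23.1   3.1  -0.1]
139 [-30.9   3.1  -0.1]
135 [-38.6   2.6  -0.2]
131 [-46.3   1.5  -0.2]
127 [-53.9  -0.1  -0.3]
123 [-61.4  -2.2  -0.3]
119 [-68.7  -4.9  -0.4]
115 [-75.8  -8.   -0.5]
111 [-82.7 -11.7  -0.5]
107 [-89.2 -15.8  -0.6]
103 [-95.5 -20.4  -0.6]
99 [-101.5  -25.3   -0.7]
```

View pics/t13c.png

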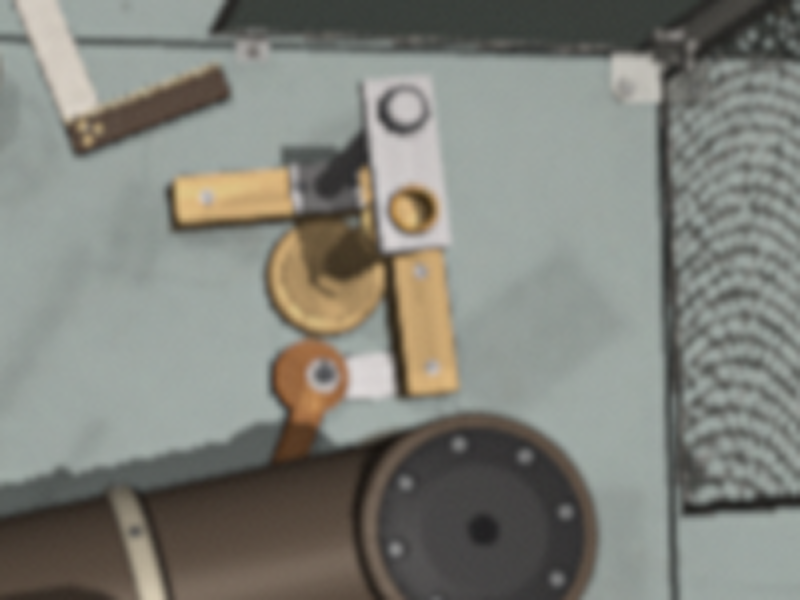

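The lever is turning freely, and the foot stays home. I'll go on to about the point where the cam meets the foot.

```bash
python3 -m crank '[[-7.7,1.5,0,0,0,0,0],[-15.4,2.6,0,0,0,0,0],[-23,3,0,0,0,0,0],[-31,3,0,0,0,0,0],[-38.6,2.6,0,0,0,0,0],[-46.3,1.5,0,0,0,0,0],[-54,0,0,0,0,0,0],[-61.4,-2,0,0,0,0,0],[-66,-4,0,0,0,0,0]]'
python3 -m crank '[[-4,-2,0,0,0,0,0],[-7,-3,0,0,0,0,0],[-7,-3,0,0,0,0,0]]'
python3 - <<'E'
from h import *
o=get_obs();print(o['eef_pos']); s=snap('side','s14'); A=rot(o['eef_rot'])
a=s['image'][236:386,150:350,::-1]; cv2.imwrite('pics/s14c.png',cv2.resize(a,None,fx=4,fy=4,interpolation=cv2.INTER_CUBIC))
for phi in range(119,93,-2): print(phi,(A.T@(P(phi,z=.031)-o['eef_pos'])*1000).round(1))
E
```

```text
t: 14.95
eef_pos: [0.4863, -0.0289, 0.0308]
eef_rot: [-0.003, -0.537, 0.843, 0.001]
wrist_force: [-1.0, -2.6, 0.9]
opening: -0.003
t: 15.2
eef_pos: [0.4921, -0.0242, 0.0308]
eef_rot: [-0.003, -0.537, 0.843, 0.0]
wrist_force: [-0.3, -1.0, 0.2]
opening: -0.003
[ 0.49210122 -0.02421402  0.03075188]
119 [ 4.4  3.  -0.2]
117 [ 0.8  1.5 -0.2]
115 [-2.7 -0.2 -0.3]
113 [-6.2 -1.9 -0.3]
111 [-9.6 -3.8 -0.3]
109 [-12.9  -5.8  -0.3]
107 [-16.2  -7.9  -0.4]
105 [-19.3 -10.1  -0.4]
103 [-22.4 -12.5  -0.4]
101 [-25.5 -14.9  -0.4]
99 [-28.4 -17.5  -0.5]
97 [-31.2 -20.1  -0.5]
95 [-34.  -22.9  -0.5]
```

View pics/s14c.png

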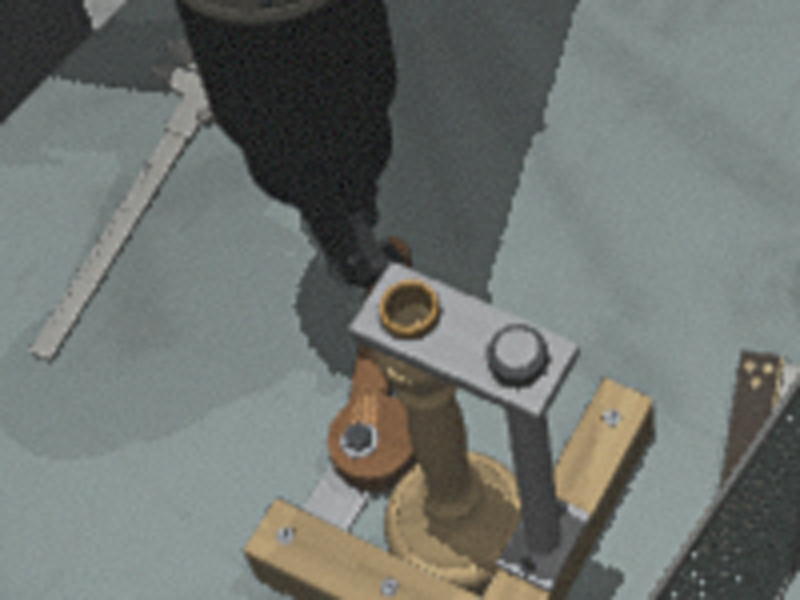

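```bash
python3 -m crank '[[-3.5,-2,0,0,0,0,0],[-7,-4,0,0,0,0,0],[-7,-4,0,0,0,0,0]]'
python3 -m crank '[[-3.2,-2,0,0,0,0,0],[-6.3,-4.2,0,0,0,0,0],[-6.3,-4.2,0,0,0,0,0]]'
python3 -m crank '[[-3,-2.2,0,0,0,0,0],[-3,-2.2,0,0,0,0,0]]'
python3 -m crank '[[-3,-2.2,0,0,0,0,0],[-3,-2.2,0,0,0,0,0]]'
```

```text
t: 15.5
eef_pos: [0.4979, -0.0202, 0.0307]
eef_rot: [-0.004, -0.537, 0.843, 0.001]
wrist_force: [-2.2, -3.9, 1.1]
opening: -0.001
t: 15.75
eef_pos: [0.5028, -0.0171, 0.0303]
eef_rot: [-0.005, -0.537, 0.844, 0.001]
wrist_force: [-6.5, -5.4, 4.4]
opening: 0.002
t: 15.92
eef_pos: [0.5051, -0.0157, 0.0301]
eef_rot: [-0.006, -0.537, 0.844, 0.001]
wrist_force: [-7.4, -7.0, 5.1]
opening: -0.001
t: 16.08
eef_pos: [0.5079, -0.0141, 0.03]
eef_rot: [-0.007, -0.537, 0.844, 0.001]
wrist_force: [-8.6, -7.2, 5.3]
opening: -0.002
```

```bash
python3 - <<'E'
from h import *
s=snap('side','s15'); w=snap('wrist','w15')
a=s['image'][236:386,150:350,::-1]; cv2.imwrite('pics/s15c.png',cv2.resize(a,None,fx=4,fy=4,interpolation=cv2.INTER_CUBIC))
PIV[2]=.026
for phi in(118,113,109,105,101):
    q=P(phi,r=.125,d=0,z=0); q2=P(phi,r=.06,d=0,z=0); print(phi,((proj(s,q)-[150,236])*4).round(),((proj(s,q2)-[150,236])*4).round())
E
```

```text
118 [395. 231.] [377. 335.]
113 [414. 233.] [386. 336.]
109 [429. 236.] [394. 337.]
105 [444. 239.] [401. 339.]
101 [458. 244.] [408. 341.]
```

View pics/s15c.png

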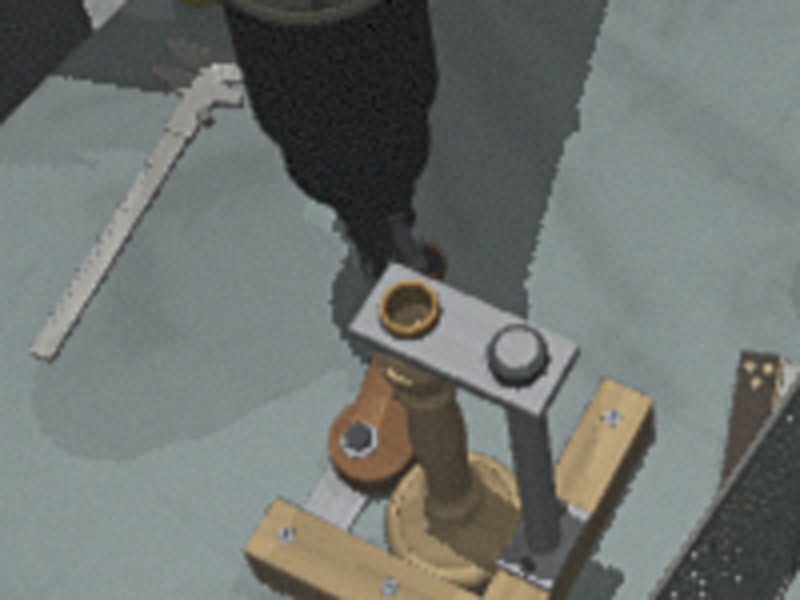

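View pics/w15.png

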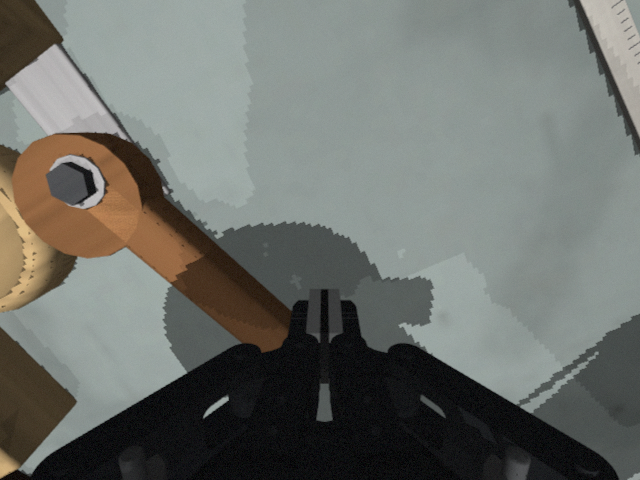

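```bash
python3 - <<'E'
from h import *
w=load('w15'); a=ray(w,170,207,.026);b=ray(w,285,312,.026);c=ray(w,135,250,.026);d=ray(w,235,336,.026)
for p,q in((a,b),(c,d)): print(np.degrees(np.arctan2(*(q-p)[1::-1])))
print(ray(w,72,182,.032))
E
```

```text
107.77165789352689
107.40631595427487
[ 0.56183363 -0.10709125  0.032     ]
```

```bash
python3 -m crank '[[-2,-1.4,0,0,0,0,0],[-2,-1.4,0,0,0,0,0]]'
python3 -m crank '[[4,4,0,0,0,0,0],[14,14,0,0,0,0,0],[35,25,0,0,0,0,0],[35,25,0,0,0,0,0],[35,25,-250,0,0,0,0],[35,25,-250,0,0,0,0],[35,25,-250,0,0,0,0],[35,25,-250,0,0,0,0],[35,25,-250,0,0,0,0],[35,25,-250,0,0,0,0],[35,25,-250,0,0,0,0]]'
python3 - <<'E'
from h import *
t=snap('top','t16'); s=snap('side','s16'); w=snap('wrist','w16')
a=t['image'][170:320,330:530,::-1]; b=s['image'][236:386,150:350,::-1]
cv2.imwrite('pics/x16.png',np.vstack([cv2.resize(a,(400,300),interpolation=cv2.INTER_CUBIC),cv2.resize(b,(400,300),interpolation=cv2.INTER_CUBIC)]))
cv2.imwrite('pics/t16c.png',cv2.resize(a,None,fx=4,fy=4,interpolation=cv2.INTER_CUBIC))
E
```

```text
t: 16.35
eef_pos: [0.5093, -0.0133, 0.0299]
eef_rot: [-0.007, -0.537, 0.844, 0.001]
wrist_force: [-10.0, -9.3, 7.5]
opening: -0.0
t: 17.27
eef_pos: [0.4817, -0.0311, 0.2904]
eef_rot: [0.004, -0.538, 0.843, -0.003]
wrist_force: [1.7, 0.6, 0.5]
opening: -0.0
```

View pics/x16.png

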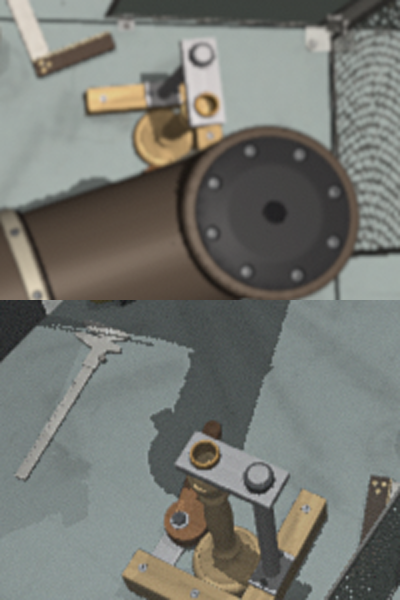

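View pics/w16.png

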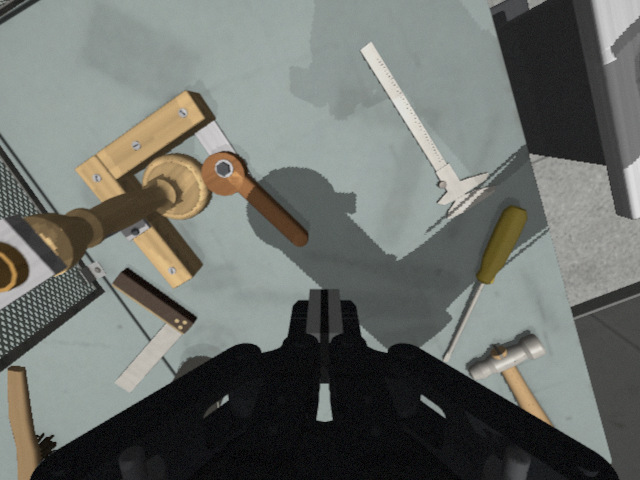

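The lever stayed put after release, and the cam lies against the foot. One last numeric check from an enlarged crop.

```bash
python3 - <<'E'
from h import *
w=load('w16'); a=w['image'][80:290,70:330,::-1]; cv2.imwrite('pics/w16c.png',cv2.resize(a,None,fx=3,fy=2.857,interpolation=cv2.INTER_CUBIC))
a=ray(w,223,169,.03); b=ray(w,302,241,.026); print('lever',np.degrees(np.arctan2(*(b-a)[1::-1])),np.linalg.norm(b-a))
print('foot mid', toJ(ray(w,175,186,.016)))
for z,m in((.014,'foot circle'),): print([proj(w,J(38*np.cos(k),38*np.sin(k),14)).round() for k in np.arange(0,6.28,np.pi/2)])
E
```

```text
lever 109.89029370259173 0.1179555376057192
foot mid [-0.9 -0.5 16. ]
[array([150., 203.]), array([196., 214.]), array([202., 169.]), array([154., 157.])]
```

View pics/w16c.png

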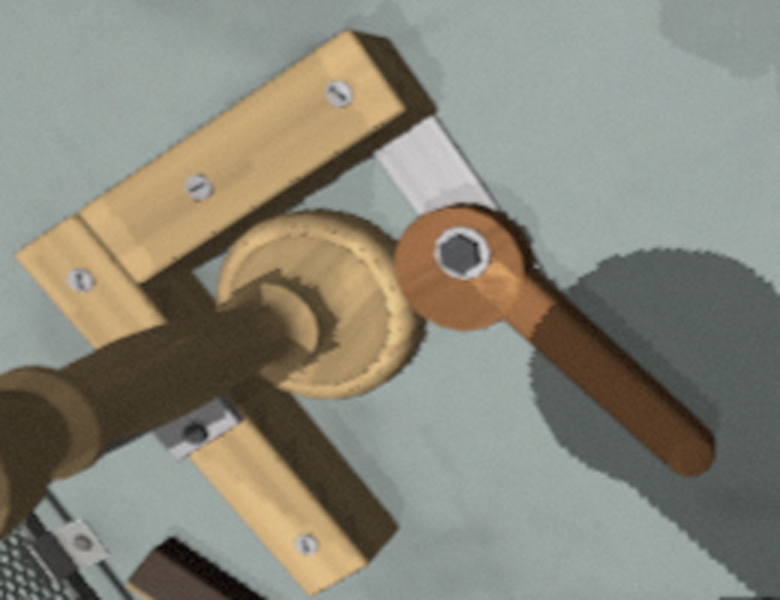

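```bash
python3 -c "
from station import *
print(hand_in())"
```

```text
the job is handed in; nothing more can be done
None
```

The candlestick is home in the jig corner and clamped, and the job was handed in at about 17 s of the 72 s allowed.

- **How it was done:** I pushed the foot about 310 mm along the bench with the gripper tilted 30°, touching it at about 12 mm height by design. I used two fingertips at first, then shut fingers inside the channel, because the finger links would otherwise have met the fence. I then pushed the cam lever round and withdrew.
- **Foot:** the force rose sharply against the stop (to about 20 N). In the last wrist picture the foot lay within about 1 mm of home, touching stop and fence, with its top under the guide bush.
- **Clamp:** the push on the lever rose to about 14 N at the end. After release the lever stayed where it was, with the cam against the foot.
- **Where the checks disagreed:** the lever angle came out at 1.63 rad from the picture under load and 1.59 rad from the one after release. That is within my reading error, but it may include a little spring-back. I did not test the clamp by pulling on the foot.
- **Other objects:** I avoided them, and saw nothing moved among those in the last pictures. The screw tin, offcut and tape measure were mostly hidden or out of view there, so I did not re-measure them. Nothing suggested the stem was touched.

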